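# Tip the salvage cup

### The job

At the repair bench, empty the yellow tipping cup into its black catch tray: press the lever at its side straight down, past the latch, to its stop so that both heat sinks slide out into the tray, then let the cup swing back up until it is upright and latched again. Leave the red tipping cup as it is.

Things in the scene. Friction and masses are not known exactly. Their poses are not given: they have to be found in the camera images.
- yellow_stand: Fixed stand of the yellow cup: black open tray (100 mm wide, walls 45 mm high, 4 mm thick; x = -49 to +139 mm) with two aluminium cheeks 121 mm high, the cup pivoted between them. Origin on the table below the pivot axis, mid-width; pivot 105 mm up. x: the way the cup tips; y: along the pivot to the lever's side; z up. A red twin (lever also at +y) stands beside it, left or right.
- yellow_cup (a joint): Tipping angle of the yellow scoop (60 x 66 x 50 mm, sloping lip), rad: 0 upright and latched, 1.5 at the stop (lever then 43 degrees below level). A spring and a roller latch hold it upright: about 5 N down on the lever takes it past the latch (at about 0.2 rad), and about 8 N to the stop; the spring swings it back and relatches it when the lever is let up.
- yellow_lever (a point): Point on the lever's top face: 51 mm in x, 90 mm in y of the stand, 51 mm above the pivot at rest. Lever: flat bar 100 mm long from the pivot, 32 wide, 6 thick, yellow with black outer half, rising 43 degrees to the stand's +x, free below. Closed fingers pressed straight down here stay on it; tips go from about 60 mm above pivot height to about 37 mm below it (stop), sliding along the bar.
- sink_a: Finned aluminium heat sink, 22 x 18 x 14 mm, 16 g, lying loose in the yellow cup at the start; origin at the centre of its underside.
- sink_b: A second heat sink like it, also in the yellow cup.
- red_cup (a joint): Tipping angle of the red cup, the same mechanism in red with two black knobs in it, rad: 0 upright and latched. A bystander, to be left latched.

How it is judged (in metres and radians):
On the way:
1. the yellow cup is tipped to its stop (past 1.3 rad of 1.5) (value of joint yellow_cup above 1.3 rad), for 0.2 s.
At the end, for the whole second after the job is handed in: Both heat sinks lie at rest within the walls of the yellow stand's catch tray (origins lower than 50 mm above the table), the yellow cup is back upright (within 0.1 rad) and the red cup is upright too (value of joint each of yellow_cup, red_cup below 0.1 rad and x of sink_a in the frame of yellow_stand between -0.049 and 0.139 m and y of sink_a in the frame of yellow_stand between -0.05 and 0.05 m and z of each of sink_a, sink_b in the frame of yellow_stand below 0.05 m and linear speed of each of sink_a, sink_b below 0.05 m/s and x of sink_b in the frame of yellow_stand between -0.049 and 0.139 m and y of sink_b in the frame of yellow_stand between -0.05 and 0.05 m); the robot touches nothing.
It fails at once if the red cup is tipped (more than 0.3 rad) (value of joint red_cup above 0.3 rad).
It also fails if it takes over 37 s, if anything falls off the work surface, if the arm or the gripper's body presses on something with over 40 N, if the wrist force passes 120 N, or if a joint passes its speed limit or range.

### The arm

A 7-joint arm with a two-finger parallel gripper is mounted at the origin on the work surface. World frame = base frame: x ahead of the robot, y to its left, z up, the work surface at z = 0. Lengths are in mm, angles in rad, forces in N, time in s.
With the tool pointing down it reaches from about 350 to 900 mm from the base axis. Payload 19.9 kg.
Tool frame: the origin (TCP) lies on the front face of the gripper's body, between the roots of the fingers; the fingertips stand robot.tcp_to_tips ahead of it and the grasp point (between the pads) lies 78 mm ahead of it (robot.tcp_to_tips is the distance from the TCP to the fingertips, in mm); z points along the fingers, y is the line along which they close (so a half turn about z gives the same grasp; the last joint's range is limited). The gripper opens to 94 mm and grips with 3 to 60 N. Pads are 16 mm wide; open, the fingers measure 119 mm over their backs; the gripper's body (75 mm by 177 mm) begins 78 mm behind the grasp point.
Start: joints at [1.222, 0.417, -0.01, 1.614, 0.005, 1.111, -0.053], TCP at [188.755, -595.802, 302.625] pointing down, gripper open.
Joint ranges: [-2.81, 2.81], [-0.39, 2.02], [-1.27, 1.25], [0.06, 2.57], [-1.19, 4.33], [0.19, 2], [-2.82, 2.82]. Speed limits (rad/s): [1.89, 1.89, 2.39, 2.39, 3.01, 3.01, 3.01].

### API

Orientations are given as a unit quaternion [w, x, y, z].
In Python, from rig import sensors, imaging, job_done, robot gives the robot as it stands.
- The arm moves only by the tool apply_moves, never from a script. Its argument "rows" is a list of rows, each an object of numbers: "ax", "ay", "az": the turn, a rotation vector about the tool's x, y, z in rad; "x", "y", "z": the shift along the tool's x, y, z in m; "jaw": the opening, from 0 (shut) to 1 (fully open). A call has 1 to 20 rows; each row shifts and turns the commanded pose from where the row before left it, along the tool's axes as they then stand; what a row does not reach is not made up. A row lasts 1/12 s, in which the tool goes at most 41.7 mm and 7.16 degrees, less where a joint would pass 70% of its speed; a pose out of reach is approached as far as the arm can. A call is refused whole if a number of a shift passes 0.0417 or a number of a turn 0.125, either way. A call with a gripper value outside its range is refused whole. The fingers move at their own pace and stop on an object; the grip force is fixed at half the most. Time passes only in rows, so rows that do not move let the fingers close. It gives the time, the measured TCP pose, the force, the opening and the grip force at its end, in the units of the state.
- sensors.state(): the state, without advancing time (a new reading comes with each control period).
- imaging.snapshot(name): name is "side" or "top" or "wrist"; returns (picture, depth): 384x512x3 uint8, red, green, blue; 384x512 float32, mm along the optical axis (not along the pixel's ray), 0 where there is no reading.
- imaging.get_calibration(name): a dict with "fx", "fy", "cx", "cy" (pixels), "R" (3x3) and "t" (3): a world point X has camera coordinates R X + t; the wrist camera has in their place "mount" (4x4, takes a point from camera to tool coordinates, whose origin is the TCP and whose axes are the flange's). Camera axes: x right, y down, z forward; pixel columns grow to the right and rows downward; lengths in mm; the calibration is good to about 2 mm. A picture is of the moment at which its call begins: read the wrist's pose just before it. get_calibration takes no time and is no camera call.
- job_done(): hands the job in; it is judged then, once.
The state is a dict: "time": time; "qpos": joint angles; "joint_velocities": joint speeds; "tau": joint torques, N m; "eef_pos": TCP position; "tool_rot": TCP orientation; "wrist_force": force on the tool from outside, world axes, zero at the start; "wrist_torque": the same for the moment, N m; "grip_width": finger opening in mm; "finger_force": force on a finger pad.
Only numpy, scipy, OpenCV 4.12 (cv2) and the standard library are available. Lean on these libraries where they do the work, as an engineer would, in place of code of your own. Each camera call takes 0.05 s, during which the arm holds its last target. There are 200 camera calls.

## Working session

There is one attempt and no reset: what is moved stays moved. The work goes in short steps, Python scripts to look and compute and a tool call to move; the robot and the scene stay as the last step left them, time stands still between calls to the robot, and variables do not carry over. Pictures are saved under pics/ and viewed, at most 10 in all, crops included, and the job is handed in when it is done.

Besides the shell and the picture viewer there is one more tool, called by a JSON object that holds its "method" and its "body". apply_moves: Moves the arm, as the interface text tells. Its arguments: {"type":"object","properties":{"rows":{"type":"array"}},"required":["rows"]}

```bash
mkdir -p pics; cat > h.py <<'E'
import numpy as np, cv2
from rig import sensors, imaging, job_done, robot
def pts(name,d):
    c=imaging.get_calibration(name); v,u=np.mgrid[:384,:512]
    P=np.stack([(u-c['cx'])/c['fx']*d,(v-c['cy'])/c['fy']*d,d],-1)
    return (P-np.array(c['t']))@np.array(c['R'])
E
python3 - <<'E'
from h import *
s=sensors.state(); print(s['time'],s['eef_pos'],s['tool_rot'],s['wrist_force'],s['grip_width'],robot.tcp_to_tips)
o=[]
for n in ('side','top'):
    p,d=imaging.snapshot(n); np.savez(n,p=p,d=d,X=pts(n,d)); o.append(p)
cv2.imwrite('pics/a.png',cv2.resize(np.vstack(o),(800*512//1024*2//2,600))[:,:,::-1])
E
```

```text
0.0 [ 188.68993714 -595.56122684  302.01409073] [-6.00010812e-04  9.88254919e-01  1.52813076e-01 -1.37042374e-04] [-0.18052655 -0.19312848  0.4238974 ] 94.04926207639593 97.19999999999999
```

View pics/a.png

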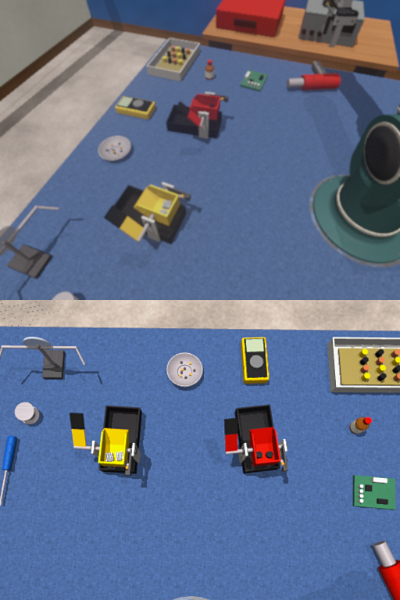

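The pictures show the yellow stand (top view about (155,180) full-res) with its lever on the image left, outer black half up-image. The red twin sits to its right at about (330,180). Next I'll measure both.

```bash
python3 - <<'E'
from h import *
z=np.load('top.npz'); p,X=z['p'],z['X']; hsv=cv2.cvtColor(p,cv2.COLOR_RGB2HSV)
H,S,V=[hsv[...,i].astype(int) for i in range(3)]
ok=(z['d']>0)
def rep(n,m):
    m=m&ok; k,L,st,_=cv2.connectedComponentsWithStats(m.astype('uint8'))
    for i in range(1,k):
        if st[i,4]>60:
            q=X[L==i]; r=cv2.minAreaRect(q[:,:2].astype('float32'))
            print(n,st[i],'mean',q.mean(0).round(),'z',np.percentile(q[:,2],[2,50,98]).round(),'rect',np.round(r[0]),np.round(r[1]),round(r[2],1))
R=np.zeros_like(ok); R[100:250,60:400]=1
rep('yel',R&(H>18)&(H<35)&(S>150)&(V>90))
rep('red',R&((H<8)|(H>172))&(S>150)&(V>80))
rep('blk',R&(V<60)&(X[...,2]>8))
rep('bar',R&(X[...,2]>90)&(((V<60))|((H>18)&(H<35)&(S>150))))
s=np.load('side.npz'); print(imaging.get_calibration('side')['t'])
cv2.imwrite('pics/b.png',cv2.resize(p[110:250,70:390],(800,350),interpolation=cv2.INTER_CUBIC)[:,:,::-1])
E
```

```text
yel [312 100  32   7 200] mean [ 765. -193.   25.] z [ 7. 27. 37.] rect [ 766. -195.] [72. 11.] 88.7
yel [ 92 165  18  23 351] mean [562. 294. 129.] z [111. 129. 146.] rect [562. 295.] [32. 39.] 86.2
yel [ 126  164   39   49 1421] mean [547. 209. 100.] z [ 79.  98. 129.] rect [556. 205.] [ 67. 124.] 86.7
red [ 319  162   40   51 1505] mean [ 550. -198.   99.] z [ 79.  97. 129.] rect [ 562. -210.] [124. 101.] 6.3
red [288 171  17  23 329] mean [ 551. -105.  129.] z [111. 129. 147.] rect [ 568. -109.] [41. 80.] 75.4
blk [288 135  61  55 818] mean [ 622. -149.   81.] z [ 10.  45. 175.] rect [ 625. -157.] [101. 178.] 36.0
blk [133 136  48  61 482] mean [642. 192.  33.] z [  9.  32. 106.] rect [600. 198.] [151. 102.] 1.0
blk [ 90 145  18  20 319] mean [597. 292. 162.] z [146. 162. 176.] rect [598. 292.] [33. 32.] 88.9
blk [166 200  10  25 112] mean [496. 160.  53.] z [  9.  44. 117.] rect [493. 166.] [15. 53.] 85.1
blk [310 204  48  17 244] mean [ 497. -194.   36.] z [ 9. 41. 49.] rect [ 508. -200.] [ 34. 100.] 5.7
blk [127 211  36  10 141] mean [490. 224.  35.] z [11. 42. 49.] rect [492. 218.] [76. 15.] 82.4
bar [ 90 145  20  43 671] mean [579. 293. 144.] z [112. 145. 175.] rect [578. 294.] [33. 72.] 85.9
bar [288 151  16  21 311] mean [ 586. -101.  162.] z [147. 162. 176.] rect [ 587. -101.] [34. 32.] 5.8
bar [126 164  39  49 928] mean [549. 208. 110.] z [ 91. 106. 130.] rect [543. 206.] [67. 99.] 86.8
[460.92442599 202.97794695 816.11961657]
```

View pics/b.png

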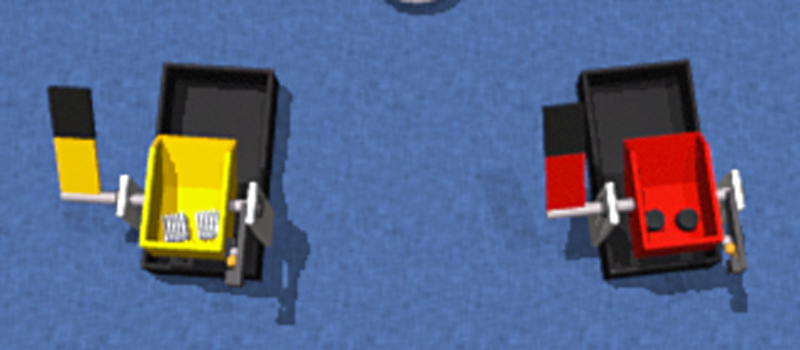

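Stand yaw is about -3.5°. The press point is about (590, 292), with the lever top there at z≈156. I'll turn the tool to match the stand, close the jaw and travel over.

{"method": "apply_moves", "body": {"rows": [{"az": 0.092, "z": -0.006, "jaw": 0}, {"az": 0.092, "z": -0.006, "jaw": 0}, {"az": 0.092, "z": -0.006, "jaw": 0}, {"az": 0.092, "z": -0.006, "jaw": 0}, {"x": 0.0108, "y": -0.0285, "jaw": 0}, {"x": 0.0108, "y": -0.0285, "jaw": 0}, {"x": 0.0108, "y": -0.0285, "jaw": 0}, {"x": 0.0108, "y": -0.0285, "jaw": 0}, {"x": 0.0108, "y": -0.0285, "jaw": 0}, {"x": 0.0108, "y": -0.0285, "jaw": 0}, {"x": 0.0108, "y": -0.0285, "jaw": 0}, {"x": 0.0108, "y": -0.0285, "jaw": 0}, {"x": 0.0108, "y": -0.0285, "jaw": 0}, {"x": 0.0108, "y": -0.0285, "jaw": 0}, {"x": 0.0108, "y": -0.0285, "jaw": 0}, {"x": 0.0108, "y": -0.0285, "jaw": 0}, {"x": 0.0108, "y": -0.0285, "jaw": 0}, {"x": 0.0108, "y": -0.0285, "jaw": 0}, {"x": 0.0108, "y": -0.0285, "jaw": 0}, {"x": 0.0108, "y": -0.0285, "jaw": 0}]}}

```text
invalid input
```

{"method": "apply_moves", "body": {"rows": [{"ax": 0, "ay": 0, "az": 0.092, "x": 0, "y": 0, "z": -0.006, "jaw": 0}, {"ax": 0, "ay": 0, "az": 0.092, "x": 0, "y": 0, "z": -0.006, "jaw": 0}, {"ax": 0, "ay": 0, "az": 0.092, "x": 0, "y": 0, "z": -0.006, "jaw": 0}, {"ax": 0, "ay": 0, "az": 0.092, "x": 0, "y": 0, "z": -0.006, "jaw": 0}]}}

```text
time: 0.43
eef_pos: [188.7, -595.7, 326.5]
tool_rot: [-0.0, 0.999, -0.033, -0.0]
wrist_force: [0.7, -0.8, -0.3]
grip_width: 71.1
finger_force: 0.0
```

{"method": "apply_moves", "body": {"rows": [{"ax": 0, "ay": 0, "az": 0, "x": 0.0108, "y": -0.0285, "z": 0, "jaw": 0}, {"ax": 0, "ay": 0, "az": 0, "x": 0.0108, "y": -0.0285, "z": 0, "jaw": 0}, {"ax": 0, "ay": 0, "az": 0, "x": 0.0108, "y": -0.0285, "z": 0, "jaw": 0}, {"ax": 0, "ay": 0, "az": 0, "x": 0.0108, "y": -0.0285, "z": 0, "jaw": 0}, {"ax": 0, "ay": 0, "az": 0, "x": 0.0108, "y": -0.0285, "z": 0, "jaw": 0}, {"ax": 0, "ay": 0, "az": 0, "x": 0.0108, "y": -0.0285, "z": 0, "jaw": 0}, {"ax": 0, "ay": 0, "az": 0, "x": 0.0108, "y": -0.0285, "z": 0, "jaw": 0}, {"ax": 0, "ay": 0, "az": 0, "x": 0.0108, "y": -0.0285, "z": 0, "jaw": 0}, {"ax": 0, "ay": 0, "az": 0, "x": 0.0108, "y": -0.0285, "z": 0, "jaw": 0}, {"ax": 0, "ay": 0, "az": 0, "x": 0.0108, "y": -0.0285, "z": 0, "jaw": 0}, {"ax": 0, "ay": 0, "az": 0, "x": 0.0108, "y": -0.0285, "z": 0, "jaw": 0}, {"ax": 0, "ay": 0, "az": 0, "x": 0.0108, "y": -0.0285, "z": 0, "jaw": 0}, {"ax": 0, "ay": 0, "az": 0, "x": 0.0108, "y": -0.0285, "z": 0, "jaw": 0}, {"ax": 0, "ay": 0, "az": 0, "x": 0.0108, "y": -0.0285, "z": 0, "jaw": 0}, {"ax": 0, "ay": 0, "az": 0, "x": 0.0108, "y": -0.0285, "z": 0, "jaw": 0}, {"ax": 0, "ay": 0, "az": 0, "x": 0.0108, "y": -0.0285, "z": 0, "jaw": 0}]}}

```text
time: 1.77
eef_pos: [389.3, -149.7, 326.6]
tool_rot: [0.0, 1.0, -0.031, -0.0]
wrist_force: [0.6, -0.3, -0.1]
grip_width: 0.6
finger_force: 0.0
```

{"method": "apply_moves", "body": {"rows": [{"ax": 0, "ay": 0, "az": 0, "x": 0.0108, "y": -0.0285, "z": 0, "jaw": 0}, {"ax": 0, "ay": 0, "az": 0, "x": 0.0108, "y": -0.0285, "z": 0, "jaw": 0}, {"ax": 0, "ay": 0, "az": 0, "x": 0.0108, "y": -0.0285, "z": 0, "jaw": 0}, {"ax": 0, "ay": 0, "az": 0, "x": 0.0108, "y": -0.0285, "z": 0, "jaw": 0}, {"ax": 0, "ay": 0, "az": 0, "x": 0.0108, "y": -0.0285, "z": 0, "jaw": 0}, {"ax": 0, "ay": 0, "az": 0, "x": 0.0108, "y": -0.0285, "z": 0, "jaw": 0}, {"ax": 0, "ay": 0, "az": 0, "x": 0.0108, "y": -0.0285, "z": 0, "jaw": 0}, {"ax": 0, "ay": 0, "az": 0, "x": 0.0108, "y": -0.0285, "z": 0, "jaw": 0}, {"ax": 0, "ay": 0, "az": 0, "x": 0.0108, "y": -0.0285, "z": 0, "jaw": 0}, {"ax": 0, "ay": 0, "az": 0, "x": 0.0108, "y": -0.0285, "z": 0, "jaw": 0}, {"ax": 0, "ay": 0, "az": 0, "x": 0.0108, "y": -0.0285, "z": 0, "jaw": 0}, {"ax": 0, "ay": 0, "az": 0, "x": 0.0108, "y": -0.0285, "z": 0, "jaw": 0}, {"ax": 0, "ay": 0, "az": 0, "x": 0.0108, "y": -0.0285, "z": 0, "jaw": 0}, {"ax": 0, "ay": 0, "az": 0, "x": 0.0108, "y": -0.0285, "z": 0, "jaw": 0}, {"ax": 0, "ay": 0, "az": 0, "x": 0.0108, "y": -0.0285, "z": 0, "jaw": 0}, {"ax": 0, "ay": 0, "az": 0, "x": 0.0108, "y": -0.0285, "z": 0, "jaw": 0}, {"ax": 0, "ay": 0, "az": 0, "x": 0, "y": 0, "z": 0, "jaw": 0}, {"ax": 0, "ay": 0, "az": 0, "x": 0, "y": 0, "z": 0, "jaw": 0}]}}

```text
time: 3.27
eef_pos: [589.2, 294.8, 325.6]
tool_rot: [-0.0, 1.0, -0.03, -0.001]
wrist_force: [-0.0, 0.3, -0.7]
grip_width: 0.7
finger_force: 0.0
```

{"method": "apply_moves", "body": {"rows": [{"ax": 0, "ay": 0, "az": 0, "x": 0, "y": 0.002, "z": 0.018, "jaw": 0}, {"ax": 0, "ay": 0, "az": 0, "x": 0.001, "y": 0, "z": 0.018, "jaw": 0}, {"ax": 0, "ay": 0, "az": 0, "x": 0, "y": 0, "z": 0.017, "jaw": 0}, {"ax": 0, "ay": 0, "az": 0, "x": 0, "y": 0, "z": 0.004, "jaw": 0}, {"ax": 0, "ay": 0, "az": 0, "x": 0, "y": 0, "z": 0.004, "jaw": 0}, {"ax": 0, "ay": 0, "az": 0, "x": 0, "y": 0, "z": 0.004, "jaw": 0}, {"ax": 0, "ay": 0, "az": 0, "x": 0, "y": 0, "z": 0.004, "jaw": 0}, {"ax": 0, "ay": 0, "az": 0, "x": 0, "y": 0, "z": 0, "jaw": 0}]}}

```text
time: 3.93
eef_pos: [590.4, 291.3, 257.9]
tool_rot: [-0.0, 1.0, -0.031, 0.0]
wrist_force: [-1.6, -0.1, 2.2]
grip_width: 0.1
finger_force: 1.6
```

```bash
python3 - <<'E'
from h import *
s=sensors.state(); print(s['eef_pos'],s['wrist_force'])
a,_=imaging.snapshot('side'); b,_=imaging.snapshot('top')
cv2.imwrite('pics/c.png',cv2.resize(np.hstack([a[200:340,120:300],b[110:250,60:240]]),(800,311),interpolation=cv2.INTER_CUBIC)[:,:,::-1])
E
```

```text
[590.3903854  291.27306385 257.89729232] [-1.59502615 -0.08480697  2.22817095]
```

View pics/c.png

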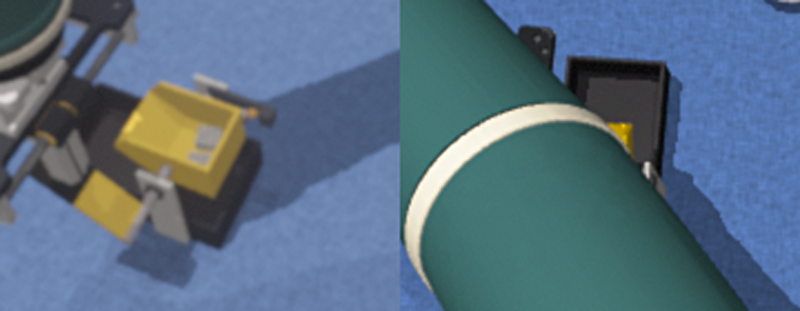

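Left (side view): the closed tips rest on the lever's outer half near (70,160), and the sinks are still in the cup at (205,140). Right (top view): the arm hides the lever. Next is the press.

{"method": "apply_moves", "body": {"rows": [{"ax": 0, "ay": 0, "az": 0, "x": 0, "y": 0, "z": 0.007, "jaw": 0}, {"ax": 0, "ay": 0, "az": 0, "x": 0, "y": 0, "z": 0.007, "jaw": 0}, {"ax": 0, "ay": 0, "az": 0, "x": 0, "y": 0, "z": 0.007, "jaw": 0}, {"ax": 0, "ay": 0, "az": 0, "x": 0, "y": 0, "z": 0.007, "jaw": 0}, {"ax": 0, "ay": 0, "az": 0, "x": 0, "y": 0, "z": 0.007, "jaw": 0}, {"ax": 0, "ay": 0, "az": 0, "x": 0, "y": 0, "z": 0.007, "jaw": 0}, {"ax": 0, "ay": 0, "az": 0, "x": 0, "y": 0, "z": 0.007, "jaw": 0}, {"ax": 0, "ay": 0, "az": 0, "x": 0, "y": 0, "z": 0.007, "jaw": 0}, {"ax": 0, "ay": 0, "az": 0, "x": 0, "y": 0, "z": 0.007, "jaw": 0}, {"ax": 0, "ay": 0, "az": 0, "x": 0, "y": 0, "z": 0.007, "jaw": 0}, {"ax": 0, "ay": 0, "az": 0, "x": 0, "y": 0, "z": 0.007, "jaw": 0}, {"ax": 0, "ay": 0, "az": 0, "x": 0, "y": 0, "z": 0.007, "jaw": 0}, {"ax": 0, "ay": 0, "az": 0, "x": 0, "y": 0, "z": 0, "jaw": 0}]}}

```text
time: 5.12
eef_pos: [590.9, 291.5, 173.3]
tool_rot: [-0.0, 1.0, -0.031, 0.001]
wrist_force: [6.1, 0.6, 4.8]
grip_width: 0.4
finger_force: 3.8
```

{"method": "apply_moves", "body": {"rows": [{"ax": 0, "ay": 0, "az": 0, "x": 0, "y": 0, "z": 0.003, "jaw": 0}, {"ax": 0, "ay": 0, "az": 0, "x": 0, "y": 0, "z": 0.003, "jaw": 0}, {"ax": 0, "ay": 0, "az": 0, "x": 0, "y": 0, "z": 0.001, "jaw": 0}, {"ax": 0, "ay": 0, "az": 0, "x": 0, "y": 0, "z": 0, "jaw": 0}, {"ax": 0, "ay": 0, "az": 0, "x": 0, "y": 0, "z": 0, "jaw": 0}]}}

```text
time: 5.53
eef_pos: [591.4, 291.5, 167.7]
tool_rot: [-0.001, 1.0, -0.031, 0.001]
wrist_force: [3.6, -0.2, 8.1]
grip_width: 0.2
finger_force: 3.8
```

```bash
python3 - <<'E'
from h import *
s=sensors.state(); print(s['eef_pos'],s['wrist_force'])
a,_=imaging.snapshot('side'); b,_=imaging.snapshot('top')
cv2.imwrite('pics/d.png',cv2.resize(np.hstack([a[200:340,120:300],b[110:250,60:240]]),(800,311),interpolation=cv2.INTER_CUBIC)[:,:,::-1])
E
```

```text
[591.37454758 291.50482248 167.68959128] [ 3.62759261 -0.18618924  8.07115545]
```

View pics/d.png

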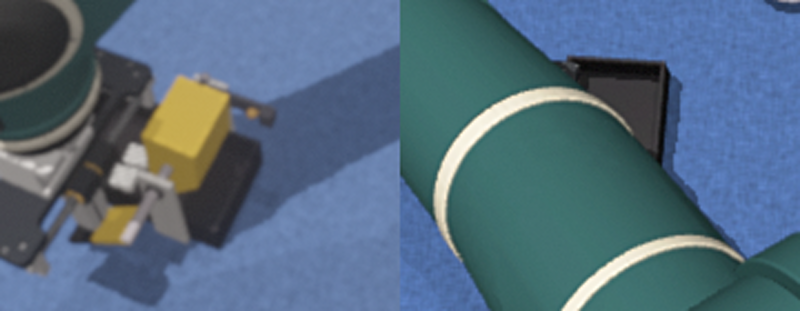

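The side view shows the cup inverted at (190,125), close to its stop. The sinks aren't visible from here. I'll press slightly more and hold.

{"method": "apply_moves", "body": {"rows": [{"ax": 0, "ay": 0, "az": 0, "x": 0, "y": 0, "z": 0.002, "jaw": 0}, {"ax": 0, "ay": 0, "az": 0, "x": 0, "y": 0, "z": 0.001, "jaw": 0}, {"ax": 0, "ay": 0, "az": 0, "x": 0, "y": 0, "z": 0, "jaw": 0}, {"ax": 0, "ay": 0, "az": 0, "x": 0, "y": 0, "z": 0, "jaw": 0}, {"ax": 0, "ay": 0, "az": 0, "x": 0, "y": 0, "z": 0, "jaw": 0}]}}

```text
time: 6.05
eef_pos: [592.2, 291.6, 165.7]
tool_rot: [-0.001, 1.0, -0.031, 0.002]
wrist_force: [5.6, -1.6, 16.7]
grip_width: 0.3
finger_force: 7.9
```

The force has risen to 17 N, so the cup is on its stop. I'll hold briefly and let it up smoothly.

{"method": "apply_moves", "body": {"rows": [{"ax": 0, "ay": 0, "az": 0, "x": 0, "y": 0, "z": 0, "jaw": 0}, {"ax": 0, "ay": 0, "az": 0, "x": 0, "y": 0, "z": 0, "jaw": 0}, {"ax": 0, "ay": 0, "az": 0, "x": 0, "y": 0, "z": 0, "jaw": 0}, {"ax": 0, "ay": 0, "az": 0, "x": 0, "y": 0, "z": 0, "jaw": 0}, {"ax": 0, "ay": 0, "az": 0, "x": 0, "y": 0, "z": 0, "jaw": 0}, {"ax": 0, "ay": 0, "az": 0, "x": 0, "y": 0, "z": 0, "jaw": 0}, {"ax": 0, "ay": 0, "az": 0, "x": 0, "y": 0, "z": -0.007, "jaw": 0}, {"ax": 0, "ay": 0, "az": 0, "x": 0, "y": 0, "z": -0.007, "jaw": 0}, {"ax": 0, "ay": 0, "az": 0, "x": 0, "y": 0, "z": -0.007, "jaw": 0}, {"ax": 0, "ay": 0, "az": 0, "x": 0, "y": 0, "z": -0.007, "jaw": 0}, {"ax": 0, "ay": 0, "az": 0, "x": 0, "y": 0, "z": -0.007, "jaw": 0}, {"ax": 0, "ay": 0, "az": 0, "x": 0, "y": 0, "z": -0.007, "jaw": 0}, {"ax": 0, "ay": 0, "az": 0, "x": 0, "y": 0, "z": -0.007, "jaw": 0}, {"ax": 0, "ay": 0, "az": 0, "x": 0, "y": 0, "z": -0.007, "jaw": 0}, {"ax": 0, "ay": 0, "az": 0, "x": 0, "y": 0, "z": -0.007, "jaw": 0}, {"ax": 0, "ay": 0, "az": 0, "x": 0, "y": 0, "z": -0.007, "jaw": 0}, {"ax": 0, "ay": 0, "az": 0, "x": 0, "y": 0, "z": -0.007, "jaw": 0}, {"ax": 0, "ay": 0, "az": 0, "x": 0, "y": 0, "z": -0.007, "jaw": 0}, {"ax": 0, "ay": 0, "az": 0, "x": 0, "y": 0, "z": -0.007, "jaw": 0}]}}

```text
time: 7.63
eef_pos: [590.1, 291.3, 255.2]
tool_rot: [0.0, 1.0, -0.031, -0.0]
wrist_force: [-3.8, 0.9, 1.2]
grip_width: 0.6
finger_force: 1.8
```

{"method": "apply_moves", "body": {"rows": [{"ax": 0, "ay": 0, "az": 0, "x": 0, "y": 0, "z": -0.01, "jaw": 0}, {"ax": 0, "ay": 0, "az": 0, "x": 0, "y": 0, "z": -0.02, "jaw": 0}, {"ax": 0, "ay": 0, "az": 0, "x": 0, "y": 0, "z": -0.02, "jaw": 0}, {"ax": 0, "ay": 0, "az": 0, "x": 0, "y": 0, "z": -0.02, "jaw": 0}, {"ax": 0, "ay": 0, "az": 0, "x": -0.02, "y": -0.03, "z": 0, "jaw": 0}, {"ax": 0, "ay": 0, "az": 0, "x": -0.02, "y": -0.03, "z": 0, "jaw": 0}, {"ax": 0, "ay": 0, "az": 0, "x": -0.02, "y": -0.03, "z": 0, "jaw": 0}, {"ax": 0, "ay": 0, "az": 0, "x": -0.02, "y": -0.03, "z": 0, "jaw": 0}, {"ax": 0, "ay": 0, "az": 0, "x": -0.02, "y": -0.03, "z": 0, "jaw": 0}, {"ax": 0, "ay": 0, "az": 0, "x": -0.02, "y": -0.03, "z": 0, "jaw": 0}, {"ax": 0, "ay": 0, "az": 0, "x": -0.02, "y": -0.03, "z": 0, "jaw": 0}, {"ax": 0, "ay": 0, "az": 0, "x": 0, "y": 0, "z": 0, "jaw": 0}]}}

```text
time: 8.63
eef_pos: [457.9, 515.5, 325.4]
tool_rot: [-0.002, 1.0, -0.027, -0.001]
wrist_force: [-0.3, 0.6, 0.7]
grip_width: 0.5
finger_force: 0.0
```

```bash
python3 - <<'E'
from h import *
s=sensors.state(); print(s['time'],s['eef_pos'],s['wrist_force'])
a,_=imaging.snapshot('side'); b,d=imaging.snapshot('top'); np.savez('top2',p=b,d=d,X=pts('top',d))
cv2.imwrite('pics/e.png',cv2.resize(np.hstack([a[200:340,120:300],b[110:250,60:240]]),(800,311),interpolation=cv2.INTER_CUBIC)[:,:,::-1])
E
```

```text
8.6333 [457.90507141 515.45572969 325.39745799] [-0.26589867  0.60189734  0.68771698]
```

View pics/e.png

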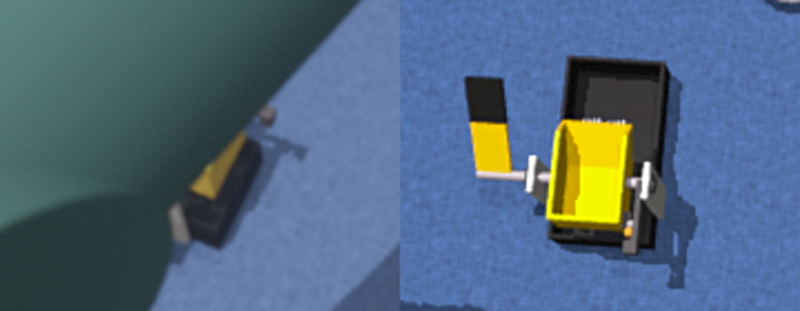

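The top view shows the cup empty and level, and the sinks' edges in the tray just ahead of its lip at (605,122). I'll check the heights and compare the lever with the first picture.

```bash
python3 - <<'E'
from h import *
for f in('top','top2'):
    z=np.load(f+'.npz'); p,X=z['p'],z['X']; hsv=cv2.cvtColor(p,cv2.COLOR_RGB2HSV).astype(int)
    m=np.zeros(p.shape[:2],bool); m[140:195,88:112]=1
    q=X[m&(X[...,2]>100)]; print(f,'lever',q.mean(0).round(1),len(q))
    m[:]=0; m[150:168,132:166]=1
    m&=(hsv[...,1]<90)&(hsv[...,2]>90); q=X[m]
    print('bright',len(q),q[:,0].round(),q[:,1].round(),q[:,2].round())
E
```

```text
top lever [575.6 292.  147. ] 793
bright 3 [634. 631. 608.] [250. 250. 251.] [46. 45. 47.]
top2 lever [575.2 291.6 148.3] 793
bright 29 [634. 632. 621. 622. 622. 618. 618. 622. 618. 623. 609. 619. 616. 616.
 617. 616. 618. 619. 619. 620. 618. 618. 615. 619. 615. 619. 591. 613.
 616.] [250. 251. 237. 236. 233. 228. 223. 224. 219. 220. 252. 230. 226. 223.
 222. 219. 218. 212. 209. 208. 205. 202. 198. 198. 193. 193. 183. 193.
 193.] [ 44.  42.   6.   3.   3.  16.  19.   4.  17.   0.  43.   5.  15.  18.
  14.  17.   8.   4.   6.   3.   8.   8.  21.   4.  21.   6. 105.  19.
  10.]
```

```bash
python3 -c "
from rig import job_done; print(job_done())"
```

```text
the job is handed in; nothing more can be done
None
```

The yellow cup was tipped to its stop and is back upright with its lever at its starting position, both heat sinks lie in the catch tray, the arm stayed well clear of the red cup, and the job is handed in; no verdict came back.

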